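# Pin the guard bar of a solvent bottle rack

### The arm

A 6-joint arm with a two-finger parallel gripper is mounted at the origin on the work surface. World frame = base frame: x ahead of the robot, y to its left, z up, the work surface at z = 0. Lengths are in m, angles in rad, forces in N, time in s.
With the tool pointing down it reaches from about 0.375 to 0.9 m from the base axis. Payload 3.1 kg.
Tool frame: the origin (TCP) lies midway between the tips of the shut fingers; the grasp point (between the pads) lies 19 mm behind it (manip.pinch_z is the distance from the TCP to the grasp point, in m); z points along the fingers, y is the line along which they close (so a half turn about z gives the same grasp; the last joint's range is limited). The gripper opens to 85 mm and grips with 20 to 120 N. Pads are 22 mm wide; open, the fingers measure 114 mm over their backs; the gripper's body (76 mm by 85 mm) begins 54 mm behind the grasp point. The pads swing forward as they close: fully open they stand 13 mm farther back than shut.
Start: joints at [-1.313, 0.527, 1.433, -0, 1.181, -0.178], TCP at [0.264, -0.567, 0.231] pointing down, gripper open.
Joint ranges: [-3.08, 3.08], [-0.75, 2.2], [0.22, 2.44], [-1.43, 4.57], [0, 2.65], [-2.85, 2.85]. Speed limits (rad/s): [2.79, 2.79, 3.14, 3.14, 3.14, 3.14].

### API

Orientations are given as a unit quaternion [x, y, z, w].
In Python, from station import manip, viewer, ticket gives the robot as it stands.
- The arm moves only by the shell command python3 -m creep 'ROWS' [FORCE]. ROWS is JSON, a list of rows, each an object with "slide": the shift along the tool's x, y, z in cm, a list of three; "angular": the turn, a rotation vector about the tool's x, y, z in rad, a list of three; "claw": the opening, from -1 (shut) to 1 (fully open). A call has 1 to 10 rows; each row shifts and turns the commanded pose from where the row before left it, along the tool's axes as they then stand; what a row does not reach is not made up. A row lasts 1/12 s, in which the tool goes at most 41.7 mm and 7.16 degrees, less where a joint would pass 70% of its speed; a pose out of reach is approached as far as the arm can. A call with a gripper value outside its range is refused whole. The fingers move at their own pace and stop on an object; FORCE is the grip in N (left out, the last holds). Time passes only in rows, so rows that do not move let the fingers close. It gives the time, the measured TCP pose, the force, the opening and the grip force at its end, in the units of the state.
- manip.sense(): the state, without advancing time (a new reading comes with each control period).
- viewer.snapshot(name): name is "scene" or "side" or "wrist"; returns the picture (480x640x3 uint8, blue, green, red); there is no depth.
- viewer.calibration(name): a dict with "fov_y" (degrees; the focal length in pixels is half the picture's height over the tangent of half this angle, whatever the lens; pixels are square), "cx", "cy" (the principal point, pixels), "T" (4x4, takes a point from camera to world coordinates); the wrist camera has in their place "tool_from_camera" (4x4, takes a point from camera to tool coordinates, whose origin is the TCP and whose axes are the flange's). Camera axes: x right, y up, looking along -z (the intrinsics and any distortion apply to the point x, -y, -z); pixel columns grow to the right and rows downward; lengths in m; the calibration is good to about 2 mm. A picture is of the moment at which its call begins: read the wrist's pose just before it. calibration takes no time and is no camera call.
- ticket.sign_off(): hands the job in; it is judged then, once.
The state is a dict: "t": time; "q": joint angles; "qd": joint speeds; "tau": joint torques, N m; "tcp_pos": TCP position; "tool_rot": TCP orientation; "force": force on the tool from outside, world axes, zero at the start; "ft_torque": the same for the moment, N m; "finger_gap": opening from 0.0 (shut) to 1.0 (fully open); "gripper_force": force on a finger pad.
Only numpy, scipy, OpenCV 4.12 (cv2) and the standard library are available. Lean on these libraries where they do the work, as an engineer would, in place of code of your own. Each camera call takes 0.05 s, during which the arm holds its last target. There are 200 camera calls.

### The job

Swing the guard bar of the solvent-bottle rack fully shut, so that its eye sits inside the blue fork, then take the red-handled lock pin from its grey holder and slide it down through the fork and the eye until its collar rests on the fork. Leave it standing there, and do not shove or tip the bottles or the vial tray.

Things in the scene. Friction and masses are not known exactly. Their poses are not given: they have to be found in the camera images.
- rack: Fixed bottle rack: grey base plate 270 x 335 x 12 mm, low white rim (38 mm high), steel rail 110 mm high at back and sides. Origin on the table, midway between the bar's hinge axis (120 mm to +y) and the fork's pin hole (120 mm to -y). Its x axis points into the rack, where the bottles stand; -x is the open side, from which the bar swings in.
- rack_hole (a point): Hole centre on top of the blue fork, 130 mm above the table; fixed, axes as the rack's. Two horizontal lugs 50 x 50 x 10 mm, at heights 90-100 and 120-130 mm, each with a vertical 17 mm through hole countersunk 1.5 mm on top. From here, a 45 x 30 mm post stands 26 to 56 mm to -y and a stop plate 26 to 34 mm to +x, both no higher than the lugs.
- gate_hinge (a point): Point on the guard bar's vertical hinge axis, 110 mm above the table, fixed to the rack. Hinge post 22 mm across, 130 mm high; the bar's knuckle around it is 34 mm across.
- gate (a joint): Angle of the guard bar (rad): 0 is fully shut, against its stop, the eye's hole in line with the fork's; it grows to 1.3 as the free end swings out to the rack's -x side (clockwise from above opens it). The hinge is stiff (0.1 N m friction): the bar stays where it is left and is shut by a push of about 1 N at its grip.
- gate_grip (a point): Centre of the red grip sleeve on the guard bar, 150 mm from the hinge axis, 110 mm above the table; moves with the bar. Sleeve 60 mm long along the bar, 14 mm thick, 30 mm high (95 to 125 mm above the table); the rest of the bar is steel, 8 mm thick, 24 mm high. Its y axis runs along the bar towards the hinge; -x is the outer face, to push on to shut it.
- gate_eye (a point): Centre of the hole in the eye at the bar's free end, on its top face, 240 mm from the hinge axis, 116 mm above the table. The eye is a flat plate 40 x 40 x 12 mm with a vertical hole of 18 mm; it fits between the lugs. It moves with the bar.
- pin: Loose lock pin, about 120 g, 108 mm long; origin at its tip, z up along it. Tip cone 6 mm wide growing to 14 mm over 12 mm, steel shaft 14 mm diameter to 60 mm, dark collar 34 mm diameter from 60 to 66 mm, red flat handle from 66 to 108 mm, 36 mm wide along the pin's x, 16 mm thick along its y. At the start it stands upright in the holder on its collar, tip 15 mm above the table.
- pin_collar (a point): Centre of the underside of the pin's collar, 60 mm above its tip.
- holder: Fixed grey block 80 x 80 x 75 mm, origin under its centre, with a central vertical hole of 17 mm, 66 mm deep, in which the pin stands at the start. It is on the robot's left or right.
- bottle_a: Loose amber bottle with blue cap, 86 mm diameter, 176 mm high, standing in the rack 90 mm or so behind the shut bar; origin under its centre. Bystander.
- bottle_b: A second such amber bottle. Bystander.
- flask: Loose clear glass bottle with red cap, 64 mm diameter, 125 mm high, origin under its centre. Bystander.
- vials: Loose blue vial tray with twelve small vials, 80 x 110 x 44 mm, origin under its centre. Bystander.
Mind the look-alikes: they are no part of the job. Leave any purple look-alike of the pin alone.

How it is judged:
On the way:
1. the guard bar is shut, its eye inside the fork (value of joint gate below 0.04 rad), for 0.1 s.
At the end, for the whole second after the job is handed in: The guard bar is shut (within 0.03 rad); the pin stands upright (within 0.08 rad) at rest, tip down, through the upper lug, the eye and the lower lug, its collar within 4 mm of the fork's top face and of the hole's centre (value of joint gate below 0.03 rad and horizontal distance between pin_collar and rack_hole below 0.004 m and z of pin_collar in the frame of rack_hole between -0.004 and 0.004 m and z of pin in the frame of rack_hole below -0.05 m and angle between pin's own z axis and vertical below 0.08 rad and linear speed of pin below 0.02 m/s); the robot touches nothing.
It fails at once if an amber bottle is shoved or tipped (distance of bottle_a from where it was at the start of the episode above 0.03 m or angle between bottle_a's own z axis and vertical above 0.35 rad).
It fails at once if an amber bottle is shoved or tipped (distance of bottle_b from where it was at the start of the episode above 0.03 m or angle between bottle_b's own z axis and vertical above 0.35 rad).
It fails at once if the clear bottle is shoved or tipped (distance of flask from where it was at the start of the episode above 0.03 m or angle between flask's own z axis and vertical above 0.35 rad).
It fails at once if the vial tray is shoved or tipped (distance of vials from where it was at the start of the episode above 0.03 m or angle between vials's own z axis and vertical above 0.35 rad).
It also fails if it takes over 61 s, if anything falls off the work surface, if the arm or the gripper's body presses on something with over 40 N, if the wrist force passes 120 N, or if a joint passes its speed limit or range.

## Working session

There is one attempt and no reset: what is moved stays moved. The work goes in short steps, Python scripts to look and compute and a shell command to move; the robot and the scene stay as the last step left them, time stands still between calls to the robot, and variables do not carry over. Pictures are saved under pics/ and viewed, at most 10 in all, crops included, and the job is handed in when it is done.

```bash
ls; mkdir -p pics
python3 - <<'E'
from station import manip, viewer
import cv2
s=manip.sense(); print({k:s[k] for k in('t','tcp_pos','tool_rot','finger_gap')},manip.pinch_z)
for n in('scene','side'):
    cv2.imwrite(f'pics/{n}0.png',viewer.snapshot(n)); print(n,viewer.calibration(n))
print(viewer.calibration('wrist'))
E
```

```text
pics
{'t': 0.0, 'tcp_pos': array([ 0.26368503, -0.56587524,  0.23034301]), 'tool_rot': array([ 9.76351735e-01,  2.16185418e-01, -4.29186852e-05, -1.07366398e-03]), 'finger_gap': 1.0046035783193203} 0.0187
scene {'fov_y': 43.95957865764483, 'cx': 311.3105519549111, 'cy': 244.87854062321972, 'T': array([[-0.8236238 , -0.4174246 ,  0.38392778,  1.10810095],
       [ 0.56712576, -0.61036309,  0.55301471,  0.72193133],
       [ 0.0034934 ,  0.67321141,  0.73944181,  1.04094139],
       [ 0.        ,  0.        ,  0.        ,  1.        ]])}
side {'fov_y': 51.47701120424001, 'cx': 312.0164465706847, 'cy': 242.12137501203867, 'T': array([[ 0.99133109,  0.07454711, -0.10819153,  0.52736453],
       [-0.12963744,  0.68892638, -0.71314415, -0.65907838],
       [ 0.02137316,  0.72098764,  0.69261823,  0.75186375],
       [ 0.        ,  0.        ,  0.        ,  1.        ]])}
{'fov_y': 64.086343994915, 'cx': 317.77564573247247, 'cy': 240.28504164405518, 'tool_from_camera': array([[-9.40033010e-05,  9.49174510e-01,  3.14750282e-01,
         8.15987876e-02],
       [ 9.99999995e-01,  9.44478004e-05,  1.38390849e-05,
         4.55853189e-04],
       [-1.65917652e-05,  3.14750282e-01, -9.49174515e-01,
        -1.43070906e-01],
       [ 0.00000000e+00,  0.00000000e+00,  0.00000000e+00,
         1.00000000e+00]])}
```

View pics/scene0.png

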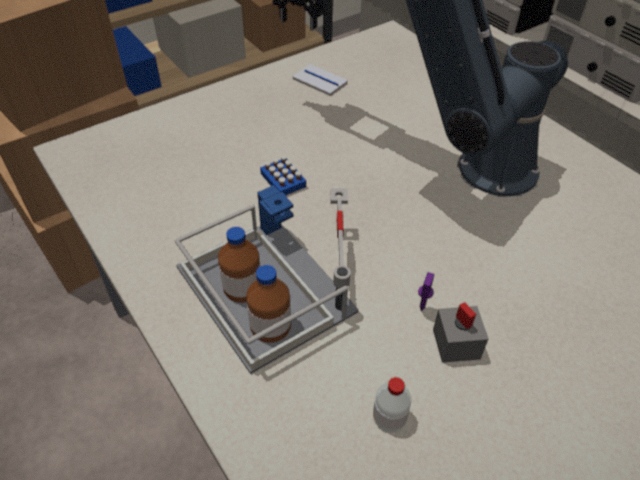

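View pics/side0.png

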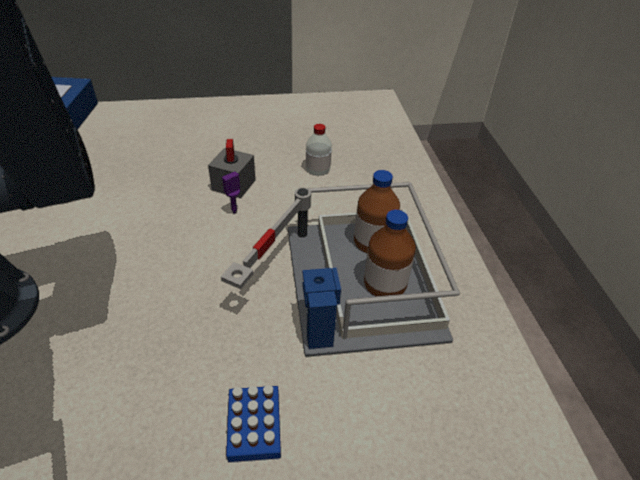

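The scene view shows the rack's blue fork at (276,203), hinge (342,272), bar grip (340,220), eye (338,195) and holder with the red pin (466,316). In the side view these are at (320,280), (303,192), (264,243), (237,272) and (230,152).

Candidates for the pin (scene / side pixels):
- Red handle in the grey holder: (466,316) / (230,152). This one matches the description, so I choose it.
- Purple look-alike: (427,290) / (232,190).
- Red flask cap: (396,385) / (320,128).
- Red bar grip: (340,220) / (264,243).

```bash
cat > h.py <<'E'
import numpy as np, cv2
from scipy.spatial.transform import Rotation as R
from station import manip, viewer
def camT(n, s=None):
    c=viewer.calibration(n)
    if n!='wrist': return c, np.array(c['T'])
    T=np.eye(4); T[:3,:3]=R.from_quat(s['tool_rot']).as_matrix(); T[:3,3]=s['tcp_pos']
    return c, T@np.array(c['tool_from_camera'])
def ray(n,p,s=None):
    c,T=camT(n,s); f=240/np.tan(np.radians(c['fov_y'])/2)
    d=T[:3,:3]@np.array([(p[0]-c['cx'])/f,-(p[1]-c['cy'])/f,-1]); return T[:3,3],d/np.linalg.norm(d)
def plane(n,p,z,s=None):
    o,d=ray(n,p,s); return o+d*(z-o[2])/d[2]
def tri(*rays):
    A=sum(np.eye(3)-np.outer(d,d) for o,d in rays); b=sum((np.eye(3)-np.outer(d,d))@o for o,d in rays)
    x=np.linalg.solve(A,b); return x,[float(np.linalg.norm(np.cross(x-o,d))) for o,d in rays]
def red(im):
    h=cv2.cvtColor(im,cv2.COLOR_BGR2HSV); m=((h[...,0]<8)|(h[...,0]>174))&(h[...,1]>170)&(h[...,2]>70)
    n,l,st,ce=cv2.connectedComponentsWithStats(m.astype(np.uint8))
    return [(ce[i].round(1),st[i]) for i in range(1,n) if st[i][4]>40], l
E
python3 - <<'E'
from h import *
np.set_printoptions(precision=4,suppress=True)
ims={n:cv2.imread(f'pics/{n}0.png') for n in('scene','side')}
for n in ims:
    for r in red(ims[n])[0]: print(n,*r)
def crop(n,x,y,w,h,k): return cv2.resize(ims[n][y:y+h,x:x+w],None,fx=k,fy=k,interpolation=cv2.INTER_CUBIC)
# 400x300 tiles
a=np.hstack([crop('scene',250,180,100,75,4),crop('side',220,240,120,90,10/3)])
b=np.hstack([crop('scene',320,255,80,60,5),crop('side',205,130,120,90,10/3)])
cv2.imwrite('pics/tile.png',np.vstack([a,b]))
print('fork',tri(ray('scene',(278,202)),ray('side',(320,280))))
print('grip',tri(ray('scene',(340,220)),ray('side',(264,243))))
print('pinh',tri(ray('scene',(466,316)),ray('side',(230,152))))
print('hinge',tri(ray('scene',(342,272)),ray('side',(303,192))))
E
```

```text
scene [339.5 220.1] [338 212   5  17  69]
scene [465.  313.6] [457 304  18  21 224]
scene [395.8 385.5] [389 378  15  16 181]
side [319.3 127. ] [314 124  11   9  60]
side [229.4 148. ] [226 139   7  22  86]
side [263.8 239.3] [254 229  21  26 160]
fork (array([ 0.6244, -0.1086,  0.1286]), [0.0019675355192056414, 0.0019675355192058127])
grip (array([0.5367, 0.0046, 0.1157]), [0.0023235420689440857, 0.002323542068944079])
pinh (array([0.4777, 0.3384, 0.0963]), [0.0016389681712759418, 0.0016389681712760309])
hinge (array([0.6251, 0.1328, 0.1264]), [0.0008897644504238979, 0.0008897644504240177])
```

View pics/tile.png

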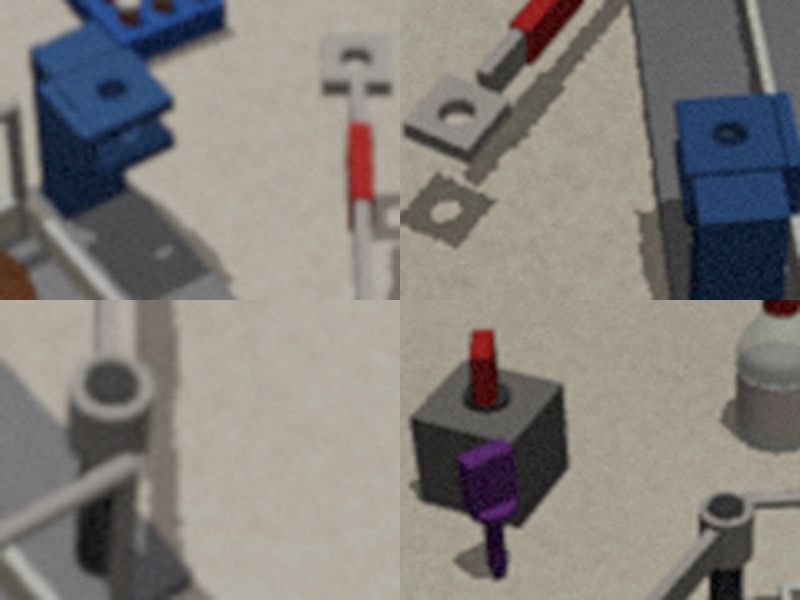

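Tile crops: fork hole at scene (278,202) and side (319,280). Eye hole is at (339,194) and (237,274), hinge at (342,272) and (303,192). The red pin stands in the grey holder with its handle top clear, and the purple one is in front of it. The bar is about 0.6 rad open. Next I go over the fork for a close wrist look.

```bash
python3 -m creep '[{"slide":[0,0,0],"angular":[0,0,0.109],"claw":-1},{"slide":[0,0,0],"angular":[0,0,0.109],"claw":-1},{"slide":[0,0,0],"angular":[0,0,0.109],"claw":-1},{"slide":[0,0,0],"angular":[0,0,0.109],"claw":-1},{"slide":[2.5,-3.3,-0.2],"angular":[0,0,0],"claw":-1},{"slide":[2.5,-3.3,-0.2],"angular":[0,0,0],"claw":-1},{"slide":[2.5,-3.3,-0.2],"angular":[0,0,0],"claw":-1},{"slide":[2.5,-3.3,-0.2],"angular":[0,0,0],"claw":-1},{"slide":[2.5,-3.3,-0.2],"angular":[0,0,0],"claw":-1},{"slide":[2.5,-3.3,-0.2],"angular":[0,0,0],"claw":-1}]'
python3 -m creep '[{"slide":[2.5,-3.3,-0.2],"angular":[0,0,0],"claw":-1},{"slide":[2.5,-3.3,-0.2],"angular":[0,0,0],"claw":-1},{"slide":[2.5,-3.3,-0.2],"angular":[0,0,0],"claw":-1},{"slide":[2.5,-3.3,-0.2],"angular":[0,0,0],"claw":-1},{"slide":[2.5,-3.3,-0.2],"angular":[0,0,0],"claw":-1},{"slide":[2.5,-3.3,-0.2],"angular":[0,0,0],"claw":-1},{"slide":[2.5,-3.3,-0.2],"angular":[0,0,0],"claw":-1},{"slide":[2.5,-3.3,-0.2],"angular":[0,0,0],"claw":-1},{"slide":[0,0,0],"angular":[0,0,0],"claw":-1},{"slide":[0,0,0],"angular":[0,0,0],"claw":-1}]'
python3 - <<'E'
from h import *
np.set_printoptions(precision=4,suppress=True)
s=manip.sense(); im=viewer.snapshot('wrist'); cv2.imwrite('pics/w1.png',im); np.save('w1.npy',s,allow_pickle=True)
print(s['tcp_pos'],R.from_quat(s['tool_rot']).as_matrix(),s['qd'])
E
```

```text
t: 0.93
tcp_pos: [0.4145, -0.3667, 0.243]
tool_rot: [1.0, -0.0, -0.0, -0.0]
force: [1.0, -0.3, 0.5]
finger_gap: 0.003
gripper_force: 0.0
t: 1.77
tcp_pos: [0.6146, -0.1023, 0.2587]
tool_rot: [1.0, 0.002, -0.0, 0.0]
force: [0.5, -0.5, 0.7]
finger_gap: -0.001
gripper_force: 0.0
[ 0.6146 -0.1023  0.2587] [[ 1.      0.0044 -0.0008]
 [ 0.0044 -1.     -0.    ]
 [-0.0008  0.     -1.    ]] [-0.0601 -0.0122  0.0312 -0.0197  0.0014 -0.0065]
```

View pics/w1.png

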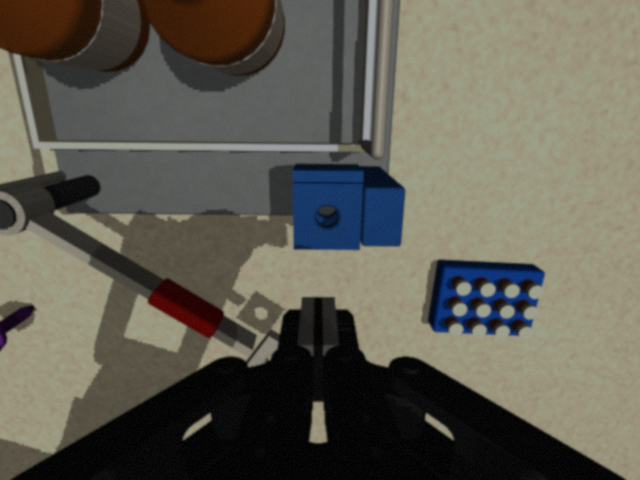

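The wrist view shows the fork hole at about (327,215), the knuckle at (8,209), the grip at (185,307), and the eye hidden behind the fingers. Both bottles are well behind, at the top left.

Run:
```python
from h import *
np.set_printoptions(precision=4,suppress=True)
s=np.load('w1.npy',allow_pickle=True).item(); im=cv2.imread('pics/w1.png')
h=cv2.cvtColor(im,cv2.COLOR_BGR2HSV)
blue=cv2.inRange(h,(100,120,60),(125,255,255))[170:255,285:365]
# hole: non-blue blob inside the lug
m=cv2.bitwise_not(cv2.inRange(h,(100,120,85),(125,255,255)))[195:236,305:350]
n,l,st,ce=cv2.connectedComponentsWithStats(m)
for i in range(1,n):
    if st[i][4]>60: print('hole',ce[i]+[305,195],st[i])
for p in [(326.5,215)]: print('fork wrist',plane('wrist',p,.13,s))
sc,sd=(278,202),(319,280)
print(plane('scene',sc,.13),plane('side',sd,.13))
print('tri3',tri(ray('scene',sc),ray('side',sd),ray('wrist',(326.5,215),s)))
print('hinge',plane('scene',(342,272),.13),plane('side',(303.1,192.1),.13),plane('wrist',(8,209),.13,s))
print('eye',plane('scene',(339.2,193.8),.116),plane('side',(237.1,273.9),.116))
print('grip', [plane('wrist',c[0],.125,s) for c in red(im)[0]], plane('scene',(339.5,220),.11), plane('side',(263.8,239.3),.11))
print('purple tip', tri(ray('scene',(424,306)),ray('side',(234.5,212))), tri(ray('scene',(427,290)),ray('side',(231,186))))
```

```text
hole [327.692 216.754] [  9   9  27  26 500]
fork wrist [ 0.6256 -0.1088  0.13  ]
[ 0.6232 -0.1069  0.13  ] [ 0.6243 -0.1107  0.13  ]
tri3 (array([ 0.624 , -0.1086,  0.1282]), [0.0017045305817606007, 0.0006461520404186429, 0.0010736809637243465])
hinge [0.6261 0.1352 0.13  ] [0.6255 0.1273 0.13  ] [0.6291 0.1228 0.13  ]
eye [ 0.4859 -0.0637  0.116 ] [ 0.4882 -0.0688  0.116 ]
grip [array([0.5399, 0.0077, 0.125 ])] [ 0.5315 -0.0003  0.11  ] [0.5391 0.019  0.11  ]
purple tip (array([0.4758, 0.2309, 0.0055]), [0.004301519074702468, 0.004301519074702327]) (array([0.4789, 0.2363, 0.0731]), [0.0010614950732426606, 0.0010614950732427105])
```

```bash
python3 -m creep '[{"slide":[-2.3,-2.65,0],"angular":[0,0,0],"claw":-1},{"slide":[-2.3,-2.65,0],"angular":[0,0,0],"claw":-1},{"slide":[-2.3,-2.65,0],"angular":[0,0,0],"claw":-1},{"slide":[-2.3,-2.65,0],"angular":[0,0,0],"claw":-1},{"slide":[-2.3,-2.65,0],"angular":[0,0,0],"claw":-1},{"slide":[0,0,3.8],"angular":[0,0,0],"claw":-1},{"slide":[0,0,3.8],"angular":[0,0,0],"claw":-1},{"slide":[0,0,3.8],"angular":[0,0,0],"claw":-1},{"slide":[0,0,3.8],"angular":[0,0,0],"claw":-1},{"slide":[0,0,0],"angular":[0,0,0],"claw":-1}]'
python3 -m creep '[{"slide":[1.2,0.6,0],"angular":[0,0,0],"claw":-1},{"slide":[1.2,0.6,0],"angular":[0,0,0],"claw":-1},{"slide":[1.2,0.8,0],"angular":[0,0,0],"claw":-1},{"slide":[1.2,0.8,0],"angular":[0,0,0],"claw":-1},{"slide":[1.2,0.8,0],"angular":[0,0,0],"claw":-1},{"slide":[1.0,0.3,0],"angular":[0,0,0],"claw":-1},{"slide":[1.0,0.3,0],"angular":[0,0,0],"claw":-1},{"slide":[0.6,0.3,0],"angular":[0,0,0],"claw":-1},{"slide":[0.6,0.3,0],"angular":[0,0,0],"claw":-1},{"slide":[0,0,0],"angular":[0,0,0],"claw":-1}]'
```

```text
t: 2.65
tcp_pos: [0.493, 0.027, 0.1007]
tool_rot: [1.0, -0.001, -0.008, -0.001]
force: [-0.9, -0.3, -1.0]
finger_gap: -0.002
gripper_force: 0.0
t: 3.48
tcp_pos: [0.5927, -0.0217, 0.1088]
tool_rot: [1.0, -0.001, 0.002, 0.001]
force: [0.3, -0.2, 0.1]
finger_gap: -0.001
gripper_force: 0.0
```

```bash
python3 -m creep '[{"slide":[0.4,0,0],"angular":[0,0,0],"claw":-1},{"slide":[0.4,0,0],"angular":[0,0,0],"claw":-1},{"slide":[0.3,0,0],"angular":[0,0,0],"claw":-1},{"slide":[0.2,0,0],"angular":[0,0,0],"claw":-1},{"slide":[0,0,0],"angular":[0,0,0],"claw":-1},{"slide":[0,0,0],"angular":[0,0,0],"claw":-1}]'
python3 - <<'E'
from h import *
s=manip.sense(); im=viewer.snapshot('side'); sc=viewer.snapshot('scene')
print([r[0] for r in red(im)[0]],[r[0] for r in red(sc)[0]])
cv2.imwrite('pics/a.png',np.hstack([cv2.resize(sc[170:290,230:360],(400,369)),cv2.resize(im[170:320,230:392],(400,369))]))
E
```

```text
t: 3.98
tcp_pos: [0.6042, -0.0199, 0.1072]
tool_rot: [1.0, 0.0, 0.0, -0.0]
force: [0.5, 0.5, 0.3]
finger_gap: 0.002
gripper_force: 0.0
[array([229.4, 149.5]), array([311.5, 249.8])] [array([299.9, 230.7]), array([465.2, 314.6]), array([395.7, 385.7])]
```

View pics/a.png

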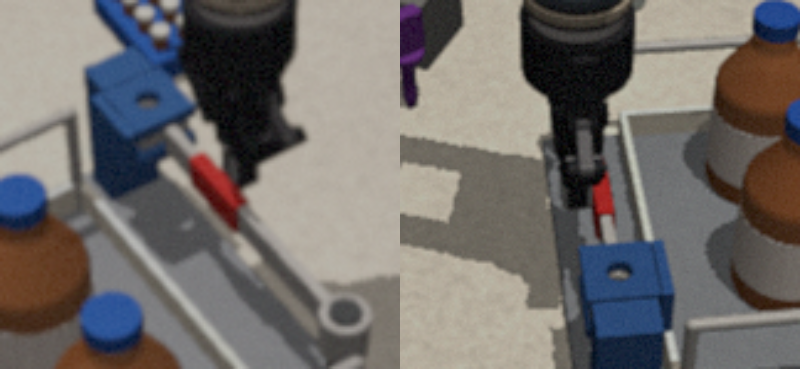

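The bar is now between the lugs, and in the crop the holes look nearly aligned at (148,99) and (620,270). I push on until the stop resists.

```bash
python3 -m creep '[{"slide":[0.2,0,0],"angular":[0,0,0],"claw":-1},{"slide":[0.2,0,0],"angular":[0,0,0],"claw":-1},{"slide":[0.1,0,0],"angular":[0,0,0],"claw":-1},{"slide":[0,0,0],"angular":[0,0,0],"claw":-1},{"slide":[0,0,0],"angular":[0,0,0],"claw":-1}]'
```

```text
t: 4.5
tcp_pos: [0.6058, -0.0199, 0.1071]
tool_rot: [1.0, 0.0, -0.004, -0.0]
force: [-6.4, 0.1, 4.7]
finger_gap: 0.003
gripper_force: 3.2
```

```bash
python3 -m creep '[{"slide":[-2.5,0,0],"angular":[0,0,0],"claw":-1},{"slide":[-2.5,0,0],"angular":[0,0,0],"claw":-1},{"slide":[0,0,-3.8],"angular":[0,0,0],"claw":-1},{"slide":[0,0,-3.8],"angular":[0,0,0],"claw":-1},{"slide":[0,0,-3.8],"angular":[0,0,0],"claw":-1},{"slide":[0,0,-3.8],"angular":[0,0,0],"claw":-1},{"slide":[-0.8,-3.9,0],"angular":[0,0,0],"claw":1},{"slide":[-0.8,-3.9,0],"angular":[0,0,0],"claw":1},{"slide":[-0.8,-3.9,0],"angular":[0,0,0],"claw":1},{"slide":[-0.8,-3.9,0],"angular":[0,0,0],"claw":1}]'
python3 -m creep '[{"slide":[-0.8,-3.9,0],"angular":[0,0,0],"claw":1},{"slide":[-0.8,-3.9,0],"angular":[0,0,0],"claw":1},{"slide":[-0.8,-3.9,0],"angular":[0,0,0],"claw":1},{"slide":[-0.8,-3.9,0],"angular":[0,0,0],"claw":1},{"slide":[-0.8,-3.9,0],"angular":[0,0,0],"claw":1},{"slide":[0,0,0],"angular":[0,0,0],"claw":1},{"slide":[0,0,0],"angular":[0,0,0],"claw":1},{"slide":[0,0,0],"angular":[0,0,0],"claw":1}]'
python3 - <<'E'
from h import *
np.set_printoptions(precision=4,suppress=True)
s=manip.sense(); im=viewer.snapshot('wrist'); cv2.imwrite('pics/w2.png',im); np.save('w2.npy',s,allow_pickle=True)
print(s['tcp_pos'],R.from_quat(s['tool_rot']).as_matrix())
for r in red(im)[0]: print(*r)
E
```

```text
t: 5.33
tcp_pos: [0.527, 0.1372, 0.26]
tool_rot: [1.0, -0.001, 0.001, -0.0]
force: [0.2, 0.7, 0.1]
finger_gap: 0.562
gripper_force: 0.0
t: 6.0
tcp_pos: [0.487, 0.3308, 0.2592]
tool_rot: [1.0, 0.0, 0.0, 0.0]
force: [-0.7, -0.1, -0.2]
finger_gap: 1.0
gripper_force: 0.0
[0.487  0.3308 0.2592] [[ 1.      0.0008  0.0001]
 [ 0.0008 -1.     -0.0006]
 [ 0.0001  0.0006 -1.    ]]
[308.  233.8] [287 225  46  19 710]
```

View pics/w2.png

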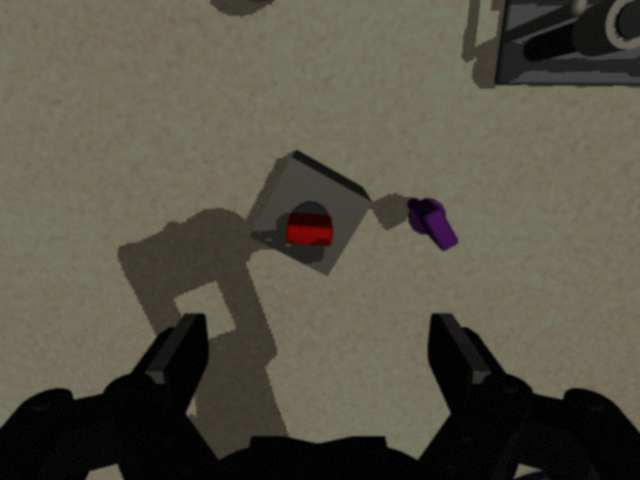

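The wrist view shows the red handle in the grey holder at (310,229), long side along the image x (world y). The purple look-alike is at (432,222), 10 cm away. I need a quarter turn, so the fingers close along world x.

Run:
```python
from h import *
np.set_printoptions(precision=4,suppress=True)
s=np.load('w2.npy',allow_pickle=True).item(); im=cv2.imread('pics/w2.png')
h=cv2.cvtColor(im,cv2.COLOR_BGR2HSV)[200:260,270:350]
print('q',s['q'])
for vmin in(70,110,150,180):
    m=(((h[...,0]<8)|(h[...,0]>172))&(h[...,1]>150)&(h[...,2]>vmin)).astype(np.uint8)
    c=max(cv2.findContours(m,0,2)[0],key=cv2.contourArea); r=cv2.minAreaRect(c); b=cv2.boxPoints(r)+[270,200]
    print(vmin,m.sum(),(np.array(r[0])+[270,200]),r[1:],'\n',np.array([plane('wrist',p,.123,s)[:2] for p in b]), plane('wrist',b.mean(0),.123,s)[:2])
# V profile down column through handle
print(h[...,2][5:55,25],h[...,2][5:55,40],h[...,2][5:55,55])
```

```text
q [ 0.4074  0.4478  1.4941 -0.0006  1.1999  1.9776]
70 716 [309.5 234. ] ((18.0, 45.0), 90.0) 
 [[0.4883 0.3539]
 [0.4883 0.3199]
 [0.4739 0.3197]
 [0.4739 0.3543]] [0.4812 0.337 ]
110 353 [309.3862 234.9345] ((39.2850341796875, 12.272903442382812), 3.3664605617523193) 
 [[0.4764 0.3524]
 [0.4862 0.3516]
 [0.4844 0.3218]
 [0.4745 0.3223]] [0.4804 0.337 ]Traceback (most recent call last):
  File "<stdin>", line 8, in <module>
ValueError: max() iterable argument is empty
```

Run:
```python
import cv2,numpy as np
im=cv2.imread('pics/w2.png')
for c in(295,310,325): print(c,[(r,*map(int,im[r,c])) for r in range(206,252,2)])
cv2.imwrite('pics/c2.png',cv2.resize(im[180:280,240:380],(784,560),interpolation=cv2.INTER_CUBIC))
```

```text
295 [(206, 52, 59, 61), (208, 33, 37, 37), (210, 25, 28, 28), (212, 18, 19, 32), (214, 1, 4, 34), (216, 0, 2, 29), (218, 0, 3, 34), (220, 3, 5, 34), (222, 0, 0, 35), (224, 0, 2, 55), (226, 2, 2, 90), (228, 4, 4, 110), (230, 3, 5, 113), (232, 0, 2, 112), (234, 0, 5, 112), (236, 1, 6, 111), (238, 0, 1, 108), (240, 2, 7, 104), (242, 9, 13, 69), (244, 24, 25, 37), (246, 32, 32, 36), (248, 32, 37, 36), (250, 31, 36, 36)]
310 [(206, 28, 30, 29), (208, 28, 30, 27), (210, 31, 32, 30), (212, 25, 27, 29), (214, 10, 9, 33), (216, 3, 2, 34), (218, 5, 6, 35), (220, 2, 0, 34), (222, 3, 2, 35), (224, 0, 0, 38), (226, 5, 3, 75), (228, 4, 6, 102), (230, 7, 10, 116), (232, 4, 8, 115), (234, 9, 12, 117), (236, 12, 16, 118), (238, 3, 9, 114), (240, 3, 8, 108), (242, 5, 8, 85), (244, 14, 17, 51), (246, 28, 30, 34), (248, 33, 36, 36), (250, 31, 36, 36)]
325 [(206, 56, 63, 64), (208, 49, 52, 54), (210, 30, 31, 32), (212, 25, 27, 26), (214, 20, 22, 33), (216, 4, 5, 34), (218, 3, 2, 33), (220, 0, 0, 32), (222, 0, 1, 35), (224, 0, 0, 33), (226, 3, 3, 53), (228, 4, 7, 91), (230, 2, 8, 109), (232, 6, 12, 116), (234, 4, 11, 115), (236, 8, 11, 116), (238, 3, 6, 98), (240, 0, 5, 64), (242, 1, 6, 60), (244, 3, 8, 54), (246, 36, 40, 53), (248, 51, 55, 58), (250, 53, 57, 60)]
```

View pics/c2.png

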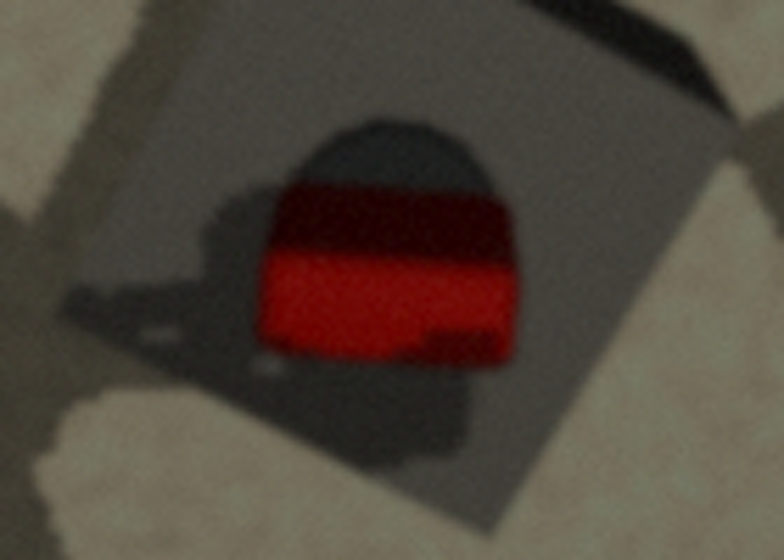

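The crop shows the top face corners at (288,225), (332,228), (331,245) and (287,242). That gives a centre of (309.5,234.9) and a handle axis 0.07 rad off world y.

```bash
python3 -m creep '[{"slide":[-0.6,-0.6,0],"angular":[0,0,0],"claw":1},{"slide":[0,0,0],"angular":[0,0,-0.12],"claw":1},{"slide":[0,0,0],"angular":[0,0,-0.12],"claw":1},{"slide":[0,0,0],"angular":[0,0,-0.12],"claw":1},{"slide":[0,0,0],"angular":[0,0,-0.12],"claw":1},{"slide":[0,0,0],"angular":[0,0,-0.12],"claw":1},{"slide":[0,0,0],"angular":[0,0,-0.12],"claw":1},{"slide":[0,0,0],"angular":[0,0,-0.12],"claw":1},{"slide":[0,0,0],"angular":[0,0,-0.12],"claw":1},{"slide":[0,0,0],"angular":[0,0,-0.12],"claw":1}]'
python3 -m creep '[{"slide":[0,0,0],"angular":[0,0,-0.12],"claw":1},{"slide":[0,0,0],"angular":[0,0,-0.12],"claw":1},{"slide":[0,0,0],"angular":[0,0,-0.12],"claw":1},{"slide":[0,0,0],"angular":[0,0,-0.06],"claw":1},{"slide":[0,0,0],"angular":[0,0,0],"claw":1},{"slide":[0,0,0],"angular":[0,0,0],"claw":1},{"slide":[0,0,0],"angular":[0,0,0],"claw":1}]'
python3 - <<'E'
from h import *
np.set_printoptions(precision=4,suppress=True)
s=manip.sense(); im=viewer.snapshot('wrist'); cv2.imwrite('pics/w3.png',im); np.save('w3.npy',s,allow_pickle=True)
print(s['tcp_pos'],R.from_quat(s['tool_rot']).as_matrix())
r=im[...,2].astype(int); m=((r>28)&(im[...,1]<0.45*r)).astype(np.uint8)[150:320,240:400]
n,l,st,ce=cv2.connectedComponentsWithStats(m); i=1+st[1:,4].argmax(); print(st[i]+[240,150,0,0,0],ce[i]+[240,150])
c=cv2.findContours((l==i).astype(np.uint8),0,2)[0][0]+[240,150]
print(cv2.minAreaRect(c.astype(np.int32)))
x,y=ce[i].astype(int)+[240,150]
cv2.imwrite('pics/c3.png',cv2.resize(im[y-50:y+50,x-70:x+70],(784,560),interpolation=cv2.INTER_CUBIC)); print(x-70,y-50)
E
```

```text
t: 6.88
tcp_pos: [0.4813, 0.3357, 0.2594]
tool_rot: [0.857, 0.515, -0.0, -0.0]
force: [0.9, -0.2, -0.5]
finger_gap: 1.001
gripper_force: 0.0
t: 7.47
tcp_pos: [0.4812, 0.3363, 0.2594]
tool_rot: [0.733, 0.681, -0.0, -0.0]
force: [-0.1, 0.4, -0.4]
finger_gap: 1.0
gripper_force: 0.0
[0.4812 0.3363 0.2594] [[ 0.0736  0.9973 -0.0001]
 [ 0.9973 -0.0736  0.0001]
 [ 0.     -0.0001 -1.    ]]
[304 195  22  51 994] [314.6489 220.5815]
((314.5, 220.0), (21.0, 50.0), 0.0)
244 170
```

View pics/c3.png

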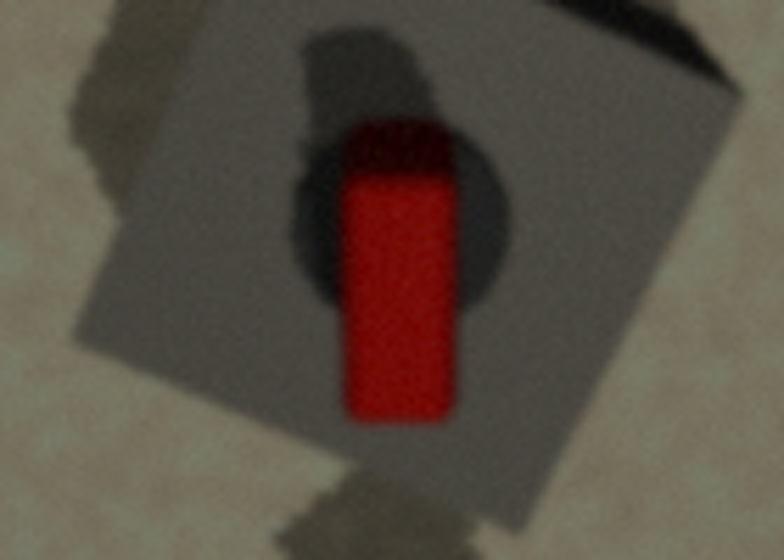

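The handle top face spans (305,201) to (326,246), with its centre at (315.3,223.4). It is square to the tool now.

Run:
```python
from h import *
np.set_printoptions(precision=4,suppress=True)
s=np.load('w3.npy',allow_pickle=True).item(); s2=np.load('w2.npy',allow_pickle=True).item()
p=plane('wrist',(315.3,223.4),.123,s); M=R.from_quat(s['tool_rot']).as_matrix()
print(p,plane('wrist',(309.5,234.9),.123,s2),'tool cm',M.T@(p-s['tcp_pos'])*100)
```

```text
[0.4803 0.338  0.123 ] [0.4795 0.3362 0.123 ] tool cm [ 0.163  -0.1031 13.6381]
```

```bash
python3 -m creep '[{"slide":[0.1,-0.1,3],"angular":[0,0,0],"claw":1},{"slide":[0,0,3.5],"angular":[0,0,0],"claw":1},{"slide":[0,0,3.5],"angular":[0,0,0],"claw":1},{"slide":[0,0,3],"angular":[0,0,0],"claw":1},{"slide":[0,0,2.3],"angular":[0,0,0],"claw":1},{"slide":[0,0,1.7],"angular":[0,0,0],"claw":1},{"slide":[0,0,0],"angular":[0,0,0],"claw":1},{"slide":[0,0,0],"angular":[0,0,0],"claw":1}]'
python3 -m creep '[{"slide":[0,0,0],"angular":[0,0,0],"claw":-1},{"slide":[0,0,0],"angular":[0,0,0],"claw":-1},{"slide":[0,0,0],"angular":[0,0,0],"claw":-1},{"slide":[0,0,0],"angular":[0,0,0],"claw":-1},{"slide":[0,0,0],"angular":[0,0,0],"claw":-1},{"slide":[0,0,0],"angular":[0,0,0],"claw":-1},{"slide":[0,0,0],"angular":[0,0,0],"claw":-1},{"slide":[0,0,0],"angular":[0,0,0],"claw":-1}]' 50
```

```text
t: 8.18
tcp_pos: [0.4797, 0.3377, 0.0886]
tool_rot: [0.732, 0.681, -0.001, -0.0]
force: [-0.3, -0.1, 0.2]
finger_gap: 1.004
gripper_force: 0.0
t: 8.85
tcp_pos: [0.4804, 0.3382, 0.0901]
tool_rot: [0.732, 0.682, 0.001, 0.0]
force: [-1.6, -0.3, 6.1]
finger_gap: 0.183
gripper_force: 49.6
```

```bash
python3 -m creep '[{"slide":[0,0,-1],"angular":[0,0,0],"claw":-1},{"slide":[0,0,-2],"angular":[0,0,0],"claw":-1},{"slide":[0,0,-3],"angular":[0,0,0],"claw":-1},{"slide":[0,0,-3.5],"angular":[0,0,0],"claw":-1},{"slide":[0,0,-3.5],"angular":[0,0,0],"claw":-1},{"slide":[0,0,-2.2],"angular":[0,0,0],"claw":-1},{"slide":[0,0,0],"angular":[0,0,0],"claw":-1}]'
python3 -m creep '[{"slide":[-2.0,0.8,0],"angular":[0,0,0],"claw":-1},{"slide":[-3.6,1.45,0],"angular":[0,0,0],"claw":-1},{"slide":[-3.6,1.45,0],"angular":[0,0,0],"claw":-1},{"slide":[-3.6,1.45,0],"angular":[0,0,0],"claw":-1},{"slide":[-3.6,1.45,0],"angular":[0,0,0],"claw":-1},{"slide":[-3.6,1.45,0],"angular":[0,0,0],"claw":-1},{"slide":[-3.6,1.45,0],"angular":[0,0,0],"claw":-1},{"slide":[-3.6,1.45,0],"angular":[0,0,0],"claw":-1},{"slide":[-3.6,1.45,0],"angular":[0,0,0],"claw":-1},{"slide":[-3.6,1.45,0],"angular":[0,0,0],"claw":-1}]'
python3 -m creep '[{"slide":[-3.6,1.45,0],"angular":[0,0,0],"claw":-1},{"slide":[-3.6,1.45,0],"angular":[0,0,0],"claw":-1},{"slide":[-1.9,0.9,0],"angular":[0,0,0],"claw":-1},{"slide":[0,0,0],"angular":[0,0,0],"claw":-1},{"slide":[0,0,0],"angular":[0,0,0],"claw":-1},{"slide":[0,0,0],"angular":[0,0,0],"claw":-1}]'
python3 - <<'E'
from h import *
np.set_printoptions(precision=4,suppress=True)
s=manip.sense(); im=viewer.snapshot('wrist'); cv2.imwrite('pics/w4.png',im); np.save('w4.npy',s,allow_pickle=True)
print(s['tcp_pos'],R.from_quat(s['tool_rot']).as_matrix())
sc=viewer.snapshot('scene'); sd=viewer.snapshot('side'); cv2.imwrite('pics/s4.png',sc); cv2.imwrite('pics/d4.png',sd)
a=cv2.resize(im[150:450,210:430],(0,0),fx=1.4,fy=1.4); f=lambda g,x,y:cv2.resize(g[y:y+60,x:x+120],(480,240),interpolation=cv2.INTER_CUBIC)
b=np.vstack([f(sc,220,155),f(sd,260,235)]); b=cv2.resize(b,(480,420)); cv2.imwrite('pics/t4.png',np.hstack([a,b]))
E
```

```text
t: 9.43
tcp_pos: [0.483, 0.3394, 0.2473]
tool_rot: [0.732, 0.682, 0.005, 0.002]
force: [0.6, 0.9, -0.5]
finger_gap: 0.186
gripper_force: 49.3
t: 10.27
tcp_pos: [0.5931, -0.0167, 0.24]
tool_rot: [0.732, 0.681, -0.001, -0.001]
force: [0.6, 0.3, -1.2]
finger_gap: 0.183
gripper_force: 49.2
t: 10.77
tcp_pos: [0.6241, -0.1075, 0.24]
tool_rot: [0.732, 0.682, -0.001, -0.002]
force: [0.7, 0.3, -1.2]
finger_gap: 0.182
gripper_force: 49.2
[ 0.6241 -0.1075  0.24  ] [[ 0.0711  0.9975 -0.0031]
 [ 0.9975 -0.0711  0.0018]
 [ 0.0016 -0.0032 -1.    ]]
```

View pics/t4.png

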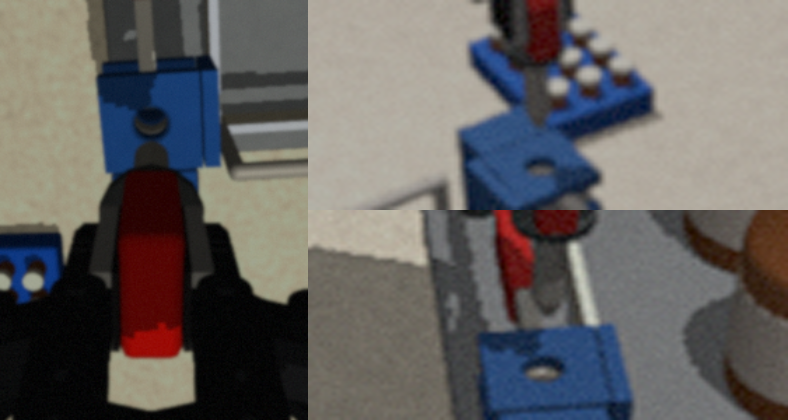

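The wrist crop has the pin tip at (318,255) and the hole at (318,238). In scene they are at (277.5,191) and (278,202.7), in side at (319,264) and (318.8,281). I compare both in each camera.

Run:
```python
from h import *
np.set_printoptions(precision=4,suppress=True)
s=np.load('w4.npy',allow_pickle=True).item(); M=R.from_quat(s['tool_rot']).as_matrix()
t={'scene':(277.5,191),'side':(319.2,263.8),'wrist':(317.9,255)}; h={'scene':(278,202.5),'side':(318.8,281),'wrist':(317.9,237.9)}
for n in t:
    a,b=plane(n,t[n],.165,s),plane(n,h[n],.13,s); print(n,a,b,(b-a)[:2]*1000)
print(tri(*[ray(n,t[n],s) for n in('scene','side')]),tri(*[ray(n,h[n],s) for n in('scene','side')]))
# finer: hole blob in wrist
im=cv2.imread('pics/w4.png'); hsv=cv2.cvtColor(im,cv2.COLOR_BGR2HSV)
for r in range(224,262,2): print(r,im[r,318].tolist(),end=' ')
print([ (c,im[238,c].tolist()) for c in range(298,338,2)])
```

```text
scene [ 0.6242 -0.1049  0.165 ] [ 0.624  -0.1055  0.13  ] [-0.1445 -0.6795]
side [ 0.6241 -0.1066  0.165 ] [ 0.6236 -0.1129  0.13  ] [-0.4459 -6.2298]
wrist [ 0.6247 -0.1084  0.165 ] [ 0.6246 -0.1088  0.13  ] [-0.1465 -0.3785]
(array([ 0.624 , -0.1057,  0.1642]), [0.0002540714170190094, 0.0002540714170191485]) (array([ 0.6232, -0.1091,  0.1263]), [0.0010992219565428849, 0.0010992219565429634])
224 [88, 48, 19] 226 [68, 44, 25] 228 [33, 22, 16] 230 [23, 11, 3] 232 [26, 16, 9] 234 [28, 14, 7] 236 [39, 21, 8] 238 [46, 30, 18] 240 [36, 36, 34] 242 [31, 36, 36] 244 [48, 50, 51] 246 [33, 27, 21] 248 [38, 19, 10] 250 [46, 30, 22] 252 [31, 34, 32] 254 [32, 34, 36] 256 [30, 34, 33] 258 [28, 32, 33] 260 [31, 34, 35] [(298, [111, 59, 25]), (300, [110, 61, 22]), (302, [106, 58, 22]), (304, [83, 44, 18]), (306, [49, 34, 26]), (308, [37, 41, 41]), (310, [34, 35, 35]), (312, [40, 33, 31]), (314, [41, 28, 21]), (316, [45, 27, 17]), (318, [46, 30, 18]), (320, [43, 30, 18]), (322, [41, 31, 27]), (324, [37, 35, 35]), (326, [35, 37, 36]), (328, [35, 34, 28]), (330, [62, 34, 16]), (332, [97, 51, 20]), (334, [110, 58, 22]), (336, [112, 60, 23])]
```

```bash
python3 -m creep '[{"slide":[0,0,1],"angular":[0,0,0],"claw":-1},{"slide":[0,0,1],"angular":[0,0,0],"claw":-1},{"slide":[0,0,0.8],"angular":[0,0,0],"claw":-1},{"slide":[0,0,0],"angular":[0,0,0],"claw":-1},{"slide":[0,0,0],"angular":[0,0,0],"claw":-1}]'
python3 -m creep '[{"slide":[0,0,0.3],"angular":[0,0,0],"claw":-1},{"slide":[0,0,0.3],"angular":[0,0,0],"claw":-1},{"slide":[0,0,0.3],"angular":[0,0,0],"claw":-1},{"slide":[0,0,0],"angular":[0,0,0],"claw":-1},{"slide":[0,0,0],"angular":[0,0,0],"claw":-1}]'
```

```text
t: 11.33
tcp_pos: [0.6246, -0.108, 0.212]
tool_rot: [0.732, 0.682, -0.001, -0.001]
force: [-0.7, 0.4, -0.7]
finger_gap: 0.179
gripper_force: 49.2
t: 11.75
tcp_pos: [0.6252, -0.1085, 0.2042]
tool_rot: [0.732, 0.682, -0.0, -0.0]
force: [-0.7, -0.5, -2.0]
finger_gap: 0.18
gripper_force: 49.2
```

```bash
python3 -m creep '[{"slide":[0,0,0.3],"angular":[0,0,0],"claw":-1},{"slide":[0,0,0.3],"angular":[0,0,0],"claw":-1},{"slide":[0,0,0],"angular":[0,0,0],"claw":-1},{"slide":[0,0,0],"angular":[0,0,0],"claw":-1}]'
python3 -m creep '[{"slide":[0,0,0.3],"angular":[0,0,0],"claw":-1},{"slide":[0,0,0.3],"angular":[0,0,0],"claw":-1},{"slide":[0,0,0],"angular":[0,0,0],"claw":-1},{"slide":[0,0,0],"angular":[0,0,0],"claw":-1}]'
```

```text
t: 12.08
tcp_pos: [0.6251, -0.1084, 0.198]
tool_rot: [0.732, 0.682, -0.0, -0.0]
force: [0.3, 0.1, -1.4]
finger_gap: 0.182
gripper_force: 49.2
t: 12.42
tcp_pos: [0.6251, -0.1084, 0.192]
tool_rot: [0.732, 0.682, -0.0, -0.0]
force: [0.0, 0.2, -2.0]
finger_gap: 0.181
gripper_force: 49.1
```

```bash
python3 -m creep '[{"slide":[0,0,0.4],"angular":[0,0,0],"claw":-1},{"slide":[0,0,0.4],"angular":[0,0,0],"claw":-1},{"slide":[0,0,0.4],"angular":[0,0,0],"claw":-1},{"slide":[0,0,0],"angular":[0,0,0],"claw":-1}]'
python3 -m creep '[{"slide":[0,0,0.4],"angular":[0,0,0],"claw":-1},{"slide":[0,0,0.4],"angular":[0,0,0],"claw":-1},{"slide":[0,0,0.4],"angular":[0,0,0],"claw":-1},{"slide":[0,0,0],"angular":[0,0,0],"claw":-1}]'
```

```text
t: 12.75
tcp_pos: [0.6248, -0.1082, 0.1791]
tool_rot: [0.732, 0.682, -0.0, -0.001]
force: [0.3, 0.3, -2.0]
finger_gap: 0.18
gripper_force: 49.2
t: 13.08
tcp_pos: [0.6251, -0.1083, 0.1672]
tool_rot: [0.732, 0.681, -0.0, -0.0]
force: [0.2, 0.7, -1.6]
finger_gap: 0.182
gripper_force: 49.1
```

Tip is now about 0.092, entering the lower lug, without side load.

```bash
python3 -m creep '[{"slide":[0,0,0.4],"angular":[0,0,0],"claw":-1},{"slide":[0,0,0.4],"angular":[0,0,0],"claw":-1},{"slide":[0,0,0.4],"angular":[0,0,0],"claw":-1},{"slide":[0,0,0],"angular":[0,0,0],"claw":-1}]'
python3 -m creep '[{"slide":[0,0,0.3],"angular":[0,0,0],"claw":-1},{"slide":[0,0,0.3],"angular":[0,0,0],"claw":-1},{"slide":[0,0,0.2],"angular":[0,0,0],"claw":-1},{"slide":[0,0,0],"angular":[0,0,0],"claw":-1},{"slide":[0,0,0],"angular":[0,0,0],"claw":-1}]'
```

```text
t: 13.42
tcp_pos: [0.625, -0.1083, 0.1552]
tool_rot: [0.732, 0.682, -0.0, -0.0]
force: [-1.3, 0.7, -2.3]
finger_gap: 0.178
gripper_force: 49.1
t: 13.83
tcp_pos: [0.6251, -0.1084, 0.1478]
tool_rot: [0.732, 0.682, -0.0, -0.0]
force: [-1.9, -0.2, -2.0]
finger_gap: 0.176
gripper_force: 49.1
```

```bash
python3 -m creep '[{"slide":[0,0,0.1],"angular":[0,0,0],"claw":-1},{"slide":[0,0,0.1],"angular":[0,0,0],"claw":-1},{"slide":[0,0,0.1],"angular":[0,0,0],"claw":-1},{"slide":[0,0,0],"angular":[0,0,0],"claw":-1},{"slide":[0,0,0],"angular":[0,0,0],"claw":-1}]'
```

```text
t: 14.25
tcp_pos: [0.6251, -0.1084, 0.1453]
tool_rot: [0.732, 0.682, -0.0, -0.0]
force: [-3.5, -0.7, -0.2]
finger_gap: 0.179
gripper_force: 49.4
```

```bash
python3 -m creep '[{"slide":[0,0,0.1],"angular":[0,0,0],"claw":-1},{"slide":[0,0,0.05],"angular":[0,0,0],"claw":-1},{"slide":[0,0,0],"angular":[0,0,0],"claw":-1},{"slide":[0,0,0],"angular":[0,0,0],"claw":-1}]'
```

```text
t: 14.58
tcp_pos: [0.6251, -0.1085, 0.1451]
tool_rot: [0.732, 0.682, -0.0, 0.0]
force: [-4.8, 1.0, 6.7]
finger_gap: 0.181
gripper_force: 50.3
```

```bash
python3 -m creep '[{"slide":[0,0,0],"angular":[0,0,0],"claw":-0.4},{"slide":[0,0,0],"angular":[0,0,0],"claw":-0.2},{"slide":[0,0,0],"angular":[0,0,0],"claw":0},{"slide":[0,0,0],"angular":[0,0,0],"claw":0},{"slide":[0,0,0],"angular":[0,0,0],"claw":0},{"slide":[0,0,0],"angular":[0,0,0],"claw":0}]'
python3 -m creep '[{"slide":[0,0,-1],"angular":[0,0,0],"claw":0},{"slide":[0,0,-1.5],"angular":[0,0,0],"claw":0},{"slide":[0,0,-2.5],"angular":[0,0,0],"claw":0},{"slide":[0,0,-3.5],"angular":[0,0,0],"claw":0},{"slide":[0,0,-3.5],"angular":[0,0,0],"claw":0},{"slide":[3.5,0,0],"angular":[0,0,0],"claw":0},{"slide":[3.5,0,0],"angular":[0,0,0],"claw":0},{"slide":[0,0,0],"angular":[0,0,0],"claw":0},{"slide":[0,0,0],"angular":[0,0,0],"claw":0}]'
python3 - <<'E'
from h import *
np.set_printoptions(precision=4,suppress=True)
sc=viewer.snapshot('scene'); sd=viewer.snapshot('side')
print([r[0] for r in red(sc)[0]],[r[0] for r in red(sd)[0]])
f=lambda g,x,y:cv2.resize(g[y:y+150,x:x+100],(400,600),interpolation=cv2.INTER_CUBIC)
cv2.imwrite('pics/fin.png',np.hstack([f(sc,230,130),f(sd,270,190)]))
E
```

```text
t: 15.08
tcp_pos: [0.6256, -0.1085, 0.1437]
tool_rot: [0.732, 0.682, 0.0, 0.0]
force: [-0.6, 0.1, 0.3]
finger_gap: 0.502
gripper_force: 0.0
t: 15.83
tcp_pos: [0.6302, -0.0369, 0.2648]
tool_rot: [0.731, 0.683, 0.0, 0.0]
force: [-0.2, -0.4, 0.4]
finger_gap: 0.499
gripper_force: 0.0
[array([276. , 190.8]), array([298.8, 229.8]), array([395.9, 385.5])] [array([316.9, 259.1])]
```

View pics/fin.png

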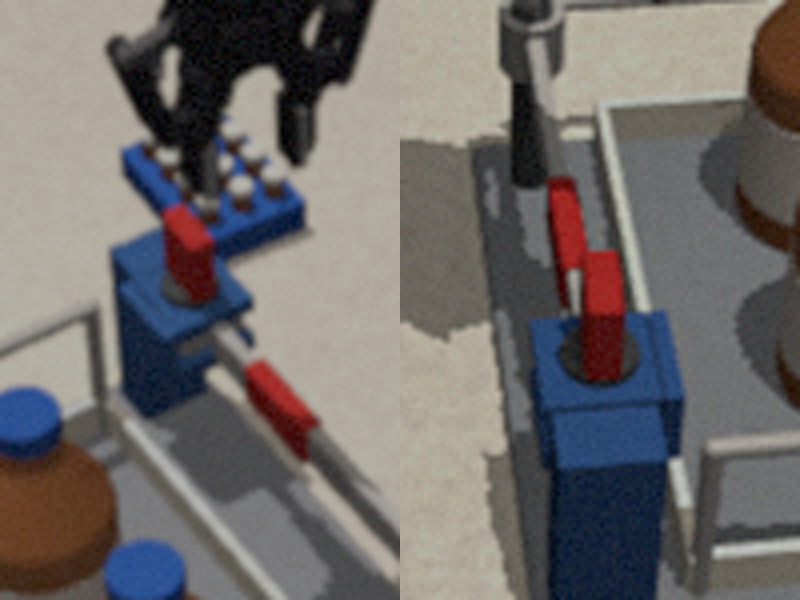

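The pin stands upright with its collar flat on the fork (crop (190,288) and (600,355)), the bar is shut, and the gripper is clear above. Handing in.

```bash
python3 -c "
from station import ticket
print(ticket.sign_off())"
```

```text
the job is handed in; nothing more can be done
None
```

I shut the guard bar, set the red lock pin through the fork and eye with its collar on the fork, backed the gripper clear, and handed the job in at about 16 s; sign-off returned no verdict.

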